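# Load and start-set the jeweller's tumble polisher

## Task

Put every loose brass pendant blank (flat round disc) on the bench into the black bowl of the tumble polisher, then set the lid on the bowl and press it down until it is fully home on the bowl's rim, with the red seal no longer standing proud. Only then turn the black knob in small steps until the white pointer lines up with the red mark on the scale. Leave the two finished brass cuffs alone and do not knock over the amber jar.

Things in the scene. Friction and masses are not known exactly. Their poses are not given: they have to be found in the camera images.
- tumbler: Tumble polisher fixed to the bench: a grey and green control housing 170 (x) x 180 (y) mm, centre at x 0, y -70 mm, flat top 60 mm above the bench, and against its +y side an upright round black bowl, centre at x 0, y +80 mm. Origin: on the bench; z up, its front faces -x. It stands at a different place and yaw each time.
- bowl_floor (a point): Centre of the bowl's inner floor, 15 mm above the bench (x 0, y +80 mm on the tumbler; same axes as the tumbler). The bowl is round, outside diameter 130 mm, inside 122 mm, 55 mm deep. Just inside its rim the red seal ring leaves an opening of 108 mm diameter.
- bowl_rim (a point): Centre of the bowl's mouth at rim height, 70 mm above the bench. The red seal ring inside the rim stands 5 mm above the rim (top at 75 mm) until the lid is pressed down on it with about 6 to 15 N; it then stays down.
- seal (a joint): How far the red seal ring has been pushed down: 0 standing 5 mm proud, 0.005 flush with the rim (lid home).
- lid: Loose lid, about 0.16 kg, lying handle up: black plug 94 mm diameter, 6 mm high, underneath; aluminium flange 136 mm diameter, 8 mm thick, above it; black upright cylindrical handle 24 mm diameter, from 14 to 42 mm above the origin. Origin: centre of the plug's underside; z up along the handle. On the proud seal the origin is 69 mm above the bench, fully home 64 mm.
- lid_grip (a point): Point on the lid handle's axis at which to grip, 28 mm above the lid's origin, 14 mm below the handle's top.
- knob (a joint): Angle of the black knob on the control housing (rad, 0 to 6.28), growing clockwise seen from above. Each rad moves the pointer 8 mm along the tumbler's +y. The knob is stiff enough to stay where it is left.
- knob_grip (a point): Point on the knob's axis at grip height, 97 mm above the bench; the knob is an upright bar 42 mm long, 14 mm thick, 32 mm high (its top 7 mm above this point) on a 44 mm disc. The point turns with the knob: the bar lies along its x axis, so the fingers close along its y axis.
- pointer_tip (a point): Tip of the white pointer that slides along the scale on the housing's top (in the tumbler's y direction), 67 mm above the bench; the pointer is 22 mm long, 3 mm wide, pointing to the tumbler's +x, and is driven by the knob.
- mark: Red mark on the scale, fixed for this run: a 3 mm wide line ahead of the pointer's tip, with a broader foot. Origin on the line's centre, at its end next to the pointer; axes parallel to the tumbler's. Aligned when the pointer tip's y in this frame is 0.
- cuff_a: Finished brass cuff bracelet lying on the bench, an open oval of 9 mm round bar, about 69 x 61 mm; origin at the oval's centre on the bench. Leave alone.
- cuff_b: Second finished brass cuff, like the first. Leave alone.
- jar: Amber glass jar with white cap, 52 mm diameter, 75 mm high; origin at the centre of its underside. Not to be knocked over.
- blank_a: Brass pendant blank: round disc 40 mm diameter, 5 mm thick, 0.05 kg, with a dark 22 mm spot in the middle of its upper face; origin at the centre of its underside, z along its axis. May be absent (three to five are there).
- blank_b: Brass pendant blank: round disc 40 mm diameter, 5 mm thick, 0.05 kg, with a dark 22 mm spot in the middle of its upper face; origin at the centre of its underside, z along its axis. May be absent (three to five are there).
- blank_c: Brass pendant blank: round disc 40 mm diameter, 5 mm thick, 0.05 kg, with a dark 22 mm spot in the middle of its upper face; origin at the centre of its underside, z along its axis. May be absent (three to five are there).
- blank_d: Brass pendant blank: round disc 40 mm diameter, 5 mm thick, 0.05 kg, with a dark 22 mm spot in the middle of its upper face; origin at the centre of its underside, z along its axis. May be absent (three to five are there).
- blank_e: Brass pendant blank: round disc 40 mm diameter, 5 mm thick, 0.05 kg, with a dark 22 mm spot in the middle of its upper face; origin at the centre of its underside, z along its axis. May be absent (three to five are there).
There are look-alikes about, which are no part of the job. What is shaped like the lid but purple or turquoise is not meant.

How it is judged:
By the outcome, as a careful person would: the job done as asked, in the order asked, and still so for the second after the job is handed in, with the robot touching nothing.
Of blank_a, blank_b, blank_c, blank_d, blank_e only 3 to 5 are there at a start; the rules pass over those that are not, and their reading is None.
At some moment in a run one of blank_a, blank_b, blank_c, blank_d, blank_e may be knocked a few centimetres aside while the robot is not near it.
Once in a run the grip may slacken for a moment while it holds something.
It also fails if it takes over 210 s, if anything falls off the work surface, if the arm or the gripper's body presses on something with over 40 N, if the wrist force passes 120 N, or if a joint passes its speed limit or range.

## Robot

A 6-joint arm with a two-finger parallel gripper is mounted at the origin on the work surface. World frame = base frame: x ahead of the robot, y to its left, z up, the work surface at z = 0. Lengths are in m, angles in rad, forces in N, time in s.
With the tool pointing down it reaches from about 0.275 to 0.875 m from the base axis. Payload 12.5 kg.
Tool frame: the origin (TCP) lies on the centre line of the jaws, within the pads' length; the fingertips stand r.finger_overhang ahead of it and the grasp point (between the pads) lies 3 mm ahead of it (r.finger_overhang is the distance from the TCP to the fingertips, in m); z points along the fingers, y is the line along which they close (so a half turn about z gives the same grasp; the last joint's range is limited). The gripper opens to 85 mm and grips with 20 to 120 N. Pads are 22 mm wide; open, the fingers measure 114 mm over their backs; the gripper's body (76 mm by 85 mm) begins 54 mm behind the grasp point. The pads swing forward as they close: fully open they stand 13 mm farther back than shut.
Start: joints at [1.074, 0.351, 1.652, -0, 1.139, -0.085], TCP at [0.22, 0.504, 0.229] pointing down, gripper open.
Joint ranges: [-2.75, 2.75], [-0.79, 2.1], [0.01, 2.65], [-1.57, 4.71], [0.07, 3.14], [-2.87, 2.87]. Speed limits (rad/s): [2.22, 2.22, 2.79, 3.14, 3.14, 3.14].

## Interface

Orientations are given as a unit quaternion [x, y, z, w].
In Python, from cell import r, optics gives the robot as it stands. The module is installed in compiled form; this text tells all that it offers. Calls block until the motion is done:
- r.move_to(position, orientation): joint-space move of the TCP to a pose.
- r.move_linear(position, rot=None, vel=0.15): straight line of the TCP; rot=None keeps the orientation; vel is the mean speed in m/s.
- r.set_joints(angles): joint-space move.
- r.set_gripper(opening, squeeze=None): opening from 0.0 (shut) to 1.0 (fully open); squeeze is the grip in N (None keeps the last); returns when the fingers have stopped.
- r.sleep(seconds).
- r.inverse_kinematics(position, orientation): joint angles nearest the present ones, or None.
- optics.get_image(name): name is "side" or "top" or "wrist"; returns a dict with "pixels" (400x640x3 uint8, red, green, blue), "depth" (400x640 float32, m along the optical axis (not along the pixel's ray), 0 where there is no reading), "fx", "fy", "cx", "cy" (pixels), "camera_from_world" (4x4, takes a point from world to camera coordinates); the wrist camera has in their place "mount" (4x4, takes a point from camera to tool coordinates, whose origin is the TCP and whose axes are the flange's). Camera axes: x right, y down, z forward; pixel columns grow to the right and rows downward; lengths in m; the calibration is good to about 2 mm. The wrist camera is an equidistant fisheye: a pixel r from the principal point sees the ray r / f radians off the axis. A picture is of the moment at which its call begins: read the wrist's pose just before it.
A pose or a line that the arm cannot do raises r.PlanningError and nothing moves.
- r.hand_in(): hands the job in; it is judged then, once.
Readings, each from a call of its own:
- r.current_t(): time.
- r.current_q(): joint angles.
- r.current_qvel(): joint speeds.
- r.current_effort(): joint torques, N m.
- r.current_tool_pos(): TCP position.
- r.current_ee_rot(): TCP orientation.
- r.current_contact_force(): force on the tool from outside, world axes, zero at the start.
- r.current_torque(): the same for the moment, N m.
- r.current_opening(): opening from 0.0 (shut) to 1.0 (fully open).
- r.current_finger_force(): force on a finger pad.
Only numpy, scipy, OpenCV 4.12 (cv2) and the standard library are available. Lean on these libraries where they do the work, as an engineer would, in place of code of your own. Each camera call takes 0.05 s, during which the arm holds its last target. There are 200 camera calls.

## Working session

There is one attempt and no reset: what is moved stays moved. The work goes in short steps, each a Python script; the robot and the scene stay as the last script left them, time stands still between calls to the robot, and variables do not carry over. Pictures are saved under pics/ and viewed, at most 14 in all, crops included, and the job is handed in when it is done.

```bash
mkdir -p pics; ls; python3 - <<'E'
from cell import r, optics
import cv2, numpy as np
for n in ("top","side"):
    im=optics.get_image(n)
    cv2.imwrite(f"pics/{n}0.png",im["pixels"][:,:,::-1]); np.savez(f"{n}0.npz",**im)
    print(n,im["fx"],im["fy"],im["cx"],im["cy"],np.round(im["camera_from_world"],3).tolist(),(im["depth"]>0).mean())
w=optics.get_image("wrist");print(w["mount"],w["fx"],w["cx"],w["cy"],r.finger_overhang,r.current_ee_rot(),r.current_t())
E
```

```text
pics
top 493.3923548783377 493.3923548783377 319.7243440311665 207.35053370470402 [[0.024, -1.0, 0.003, -0.07], [-0.987, -0.024, -0.16, 0.469], [0.16, 0.001, -0.987, 1.349], [0.0, 0.0, 0.0, 1.0]] 0.99597265625
side 469.4573957067305 469.4573957067305 327.4809790286868 198.72187080842573 [[0.968, -0.251, -0.016, -0.465], [-0.203, -0.742, -0.638, 0.095], [0.148, 0.621, -0.77, 1.319], [0.0, 0.0, 0.0, 1.0]] 0.9961328125
[[-2.81143296e-04 -9.61984763e-01 -2.73102977e-01  6.95446046e-02]
 [ 9.99999960e-01 -2.60445032e-04 -1.12042470e-04 -9.69252666e-04]
 [ 3.66548359e-05 -2.73102997e-01  9.61984798e-01 -1.45683394e-01]
 [ 0.00000000e+00  0.00000000e+00  0.00000000e+00  1.00000000e+00]] 309.70691628693146 316.9611088775498 194.64557138486356 0.022 [ 2.04458395e-01  9.78875155e-01 -4.25479648e-04 -1.19544179e-04] 0.15
```

View pics/top0.png

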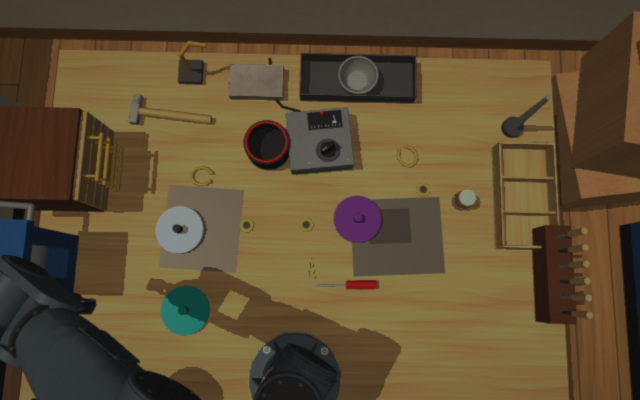

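View pics/side0.png

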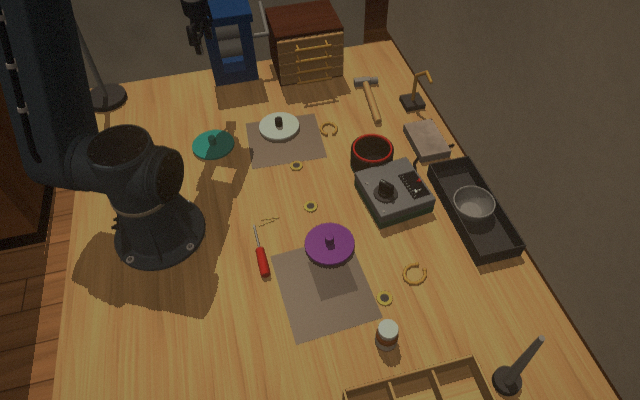

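Top view: tumbler bowl at (267,144), housing at (320,140). The three blanks are at (247,225), (307,225) and (423,190). Lid candidates are white/aluminium (180,229), purple (358,219) and turquoise (185,310). Only the aluminium one fits the description. The jar is at (466,199) and the cuffs are at (203,176) and (407,156). I'll measure these and check them in an enlarged crop.

```bash
cat > h.py <<'E'
import numpy as np, cv2
from cell import r, optics
from scipy.spatial.transform import Rotation as R
def ray(im,u,v):
    T=np.linalg.inv(im["camera_from_world"]); d=np.array([(u-im["cx"])/im["fx"],(v-im["cy"])/im["fy"],1.])
    return T[:3,3],T[:3,:3]@d
def plane(im,uv,z):
    o,d=ray(im,*uv); return o+d*(z-o[2])/d[2]
def tri(i1,p1,i2,p2):
    o1,d1=ray(i1,*p1);o2,d2=ray(i2,*p2)
    s=np.linalg.lstsq(np.c_[d1,-d2],o2-o1,rcond=None)[0]
    a,b=o1+s[0]*d1,o2+s[1]*d2
    return (a+b)/2,np.linalg.norm(a-b)
def cloud(im):
    v,u=np.mgrid[:400,:640]; z=im["depth"]; T=np.linalg.inv(im["camera_from_world"])
    P=np.stack([(u-im["cx"])/im["fx"]*z,(v-im["cy"])/im["fy"]*z,z],-1)
    return P@T[:3,:3].T+T[:3,3]
def blobs(mask,amin=8):
    n,l,s,c=cv2.connectedComponentsWithStats(mask.astype(np.uint8))
    return [(c[i].round(1).tolist(),int(s[i,4]),s[i,:4].tolist()) for i in range(1,n) if s[i,4]>=amin]
E
python3 - <<'E'
from h import *
t,s=[dict(np.load(f"{n}0.npz")) for n in("top","side")]
tp=[(247,225),(307,225),(423,190)];sp=[(296,166),(311,207),(385,298)]
def spot(im,p,w=7):   # centroid of dark spot
    g=im["pixels"].sum(2).astype(float);u,v=p;sub=g[v-w:v+w+1,u-w:u+w+1]
    # brass ring: saturated yellow; find by hsv
    hsv=cv2.cvtColor(im["pixels"][v-w:v+w+1,u-w:u+w+1],cv2.COLOR_RGB2HSV)
    m=(hsv[:,:,2]<90);n,l,st,c=cv2.connectedComponentsWithStats(m.astype(np.uint8))
    k=min(range(1,n),key=lambda i:np.hypot(*(c[i]-w)));return (c[k]+[u-w,v-w]),st[k,4]
for a,b in zip(tp,sp):
    (pa,na),(pb,nb)=spot(t,a),spot(s,b);print(pa,na,pb,nb,tri(t,pa,s,pb),plane(t,pa,.005))
for n,im in(("top",t),("side",s)):
    C=cloud(im);hsv=cv2.cvtColor(im["pixels"],cv2.COLOR_RGB2HSV)
    # housing top points
    m=(abs(C[...,2]-.060)<.006)&(C[...,0]>.25)
    n_,l,st,c=cv2.connectedComponentsWithStats(m.astype(np.uint8))
    for i in np.argsort(-st[1:,4])[:3]+1:
        P=C[l==i];print(n,"z60",c[i],st[i,4],P.mean(0),cv2.minAreaRect((P[:,:2]*1000).astype(np.float32)))
    red=((hsv[...,0]<6)|(hsv[...,0]>174))&(hsv[...,1]>170)&(hsv[...,2]>80)
    for b in blobs(red): print(n,"red",b,np.median(C[b[2][1]:b[2][1]+b[2][3],b[2][0]:b[2][0]+b[2][2]][red[b[2][1]:b[2][1]+b[2][3],b[2][0]:b[2][0]+b[2][2]]],0))
tl=t["pixels"]
a=cv2.resize(tl[155:260,130:290],(0,0),fx=5,fy=5);b=cv2.resize(tl[100:180,240:360],(0,0),fx=6.66,fy=6.66)
cv2.imwrite("pics/crop1.png",cv2.convertScaleAbs(np.vstack([cv2.resize(tl[155:235,130:250],(400,267)),cv2.resize(tl[100:180,240:360],(400,267))])[:,:,::-1],alpha=1.6))
cv2.imwrite("pics/crop2.png",cv2.convertScaleAbs(np.hstack([cv2.resize(tl[100:180,240:360],(800,533))])[:,:,::-1],alpha=1.6))
E
```

```text
[246.         224.84615385] 39 [295.63157895 164.73684211] 19 (array([0.41824815, 0.15002233, 0.0081302 ]), np.float64(0.003743423703038612)) [0.42051657 0.15049866 0.005     ]
[305.87179487 224.12820513] 39 [310.12 205.44] 25 (array([ 0.42456694, -0.02077536,  0.00774468]), np.float64(0.003486402952320277)) [ 0.42667166 -0.02072267  0.005     ]
[422.87179487 188.87179487] 39 [384.15909091 297.5       ] 44 (array([ 0.53557007, -0.35627083,  0.00699425]), np.float64(0.0033372313780077835)) [ 0.53768152 -0.35686013  0.005     ]
top z60 [317.77456113 138.11148753] 3247 [ 0.66621382 -0.04912455  0.05938844] ((661.5640869140625, -14.470474243164062), (171.07858276367188, 255.88833618164062), 7.002579689025879)
top z60 [527.63    199.35875] 800 [ 0.50558296 -0.63630031  0.05914339] ((460.27325439453125, -640.6119995117188), (419.6660461425781, 164.1197967529297), 0.5626074075698853)
top z60 [ 66.90909091 241.03030303] 33 [0.35765077 0.62918054 0.05986759] ((359.019775390625, 628.8336791992188), (6.876334190368652, 36.62549591064453), 88.12254333496094)
top red ([321.3, 112.8], 9, [320, 112
[... 234 characters left out ...]
7403232 185.3686584 ] 2661 [ 0.66320753 -0.05281191  0.06018176] ((659.6231689453125, -16.364639282226562), (171.82791137695312, 254.5410919189453), 6.168734073638916)
side z60 [565.22222222  87.23135464] 657 [1.37863001 0.24339513 0.06006523] ((1376.85546875, 338.30792236328125), (15.758709907531738, 1018.0628051757812), 0.030557837337255478)
side z60 [423.16769231 374.97538462] 650 [ 0.54239615 -0.57497125  0.05901027] ((517.0919799804688, -603.2557983398438), (99.00689697265625, 302.3907165527344), 87.87916564941406)
side red ([372.4, 149.0], 201, [353, 134, 40, 28]) [0.64494476 0.08434385 0.07410333]
side red ([261.9, 261.0], 228, [256, 247, 13, 29]) [ 0.25625782 -0.18218741  0.02402885]
```

View pics/crop1.png

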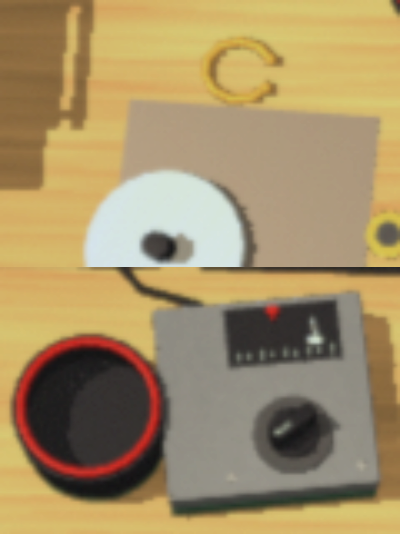

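The crop confirms the aluminium lid. Its handle is at about (180,229) in the top view, and the bowl with its red ring is at (267,141). On the scale, the red mark's foot is at about (322,113) and the white pointer at about (334,121). Next I'll fit the bowl, lid, knob and yaw in both views.

```bash
cat > loc.py <<'E'
from h import *
t,s=[dict(np.load(f"{n}0.npz")) for n in("top","side")]
def ringfit(im,box):
    u0,v0,w,h=box;hsv=cv2.cvtColor(im["pixels"],cv2.COLOR_RGB2HSV)
    m=((hsv[...,0]<6)|(hsv[...,0]>174))&(hsv[...,1]>150)&(hsv[...,2]>60)
    k=np.zeros_like(m);k[v0:v0+h,u0:u0+w]=1;m&=k
    P=np.array([plane(im,(u,v),.074) for v,u in np.argwhere(m)])
    A=np.c_[2*P[:,:2],np.ones(len(P))];q=np.linalg.lstsq(A,(P[:,:2]**2).sum(1),rcond=None)[0]
    return q[:2],np.sqrt(q[2]+q[:2]@q[:2])
print("bowl",ringfit(t,(240,115,52,52)),ringfit(s,(348,130,50,36)))
for n,im in(("top",t),("side",s)):
    C=cloud(im);z=C[...,2];x=C[...,0];y=C[...,1]
    m=(abs(z-.060)<.004)&(y<.02)&(y>-.2)&(x>.5)&(x<.8)
    P=C[m];rc=cv2.minAreaRect((P[:,:2]*1000).astype(np.float32));print(n,"housing",rc,P[:,2].mean())
    m=(z>.08)&(z<.115)&(y<.03)&(y>-.2)&(x>.55)&(x<.72);P=C[m];print(n,"knob",P.mean(0),P[:,2].max(),len(P),cv2.minAreaRect((P[:,:2]*1000).astype(np.float32)))
    for nm,(yc,xc) in dict(lid=(.33,.40)).items():
        m=(abs(y-yc)<.1)&(abs(x-xc)<.1)&(z<.1)
        f=m&(z>.009)&(z<.02);P=C[f];print(n,"flange",cv2.minEnclosingCircle((P[:,:2]*1000).astype(np.float32)),P[:,2].mean())
        f=m&(z>.032);P=C[f];print(n,"handle",P.mean(0),P[:,2].max(),len(P))
E
python3 loc.py
```

```text
bowl (array([0.64861062, 0.09549413]), np.float64(0.056812544687198145)) (array([0.6450162 , 0.09608701]), np.float64(0.05645623984339653))
top housing ((690.1802368164062, -54.606117248535156), (219.86756896972656, 170.13392639160156), 6.349466323852539) 0.0595661102690325
top knob [ 0.62878019 -0.07654741  0.09913944] 0.10827355699317942 98 ((631.1988525390625, -77.52264404296875), (23.605661392211914, 42.42385482788086), 56.736595153808594)
top flange ((406.2989807128906, 336.1861267089844), 72.9352798461914) 0.012944446478245865
top handle [0.40185069 0.33923608 0.03986669] 0.046583845906625676 61
side housing ((664.0667724609375, -57.233856201171875), (171.5249786376953, 172.19163513183594), 6.297163009643555) 0.06011900497827848
side knob [ 0.62684145 -0.07946425  0.09697957] 0.10921256218164133 138 ((628.3010864257812, -76.3809585571289), (18.057395935058594, 42.47925567626953), 40.00444412231445)
side flange ((390.24383544921875, 349.0758361816406), 83.1014175415039) 0.01453962689625657
side handle [0.39928238 0.33733334 0.0411266 ] 0.05004912522972682 39
```

View pics/crop2.png

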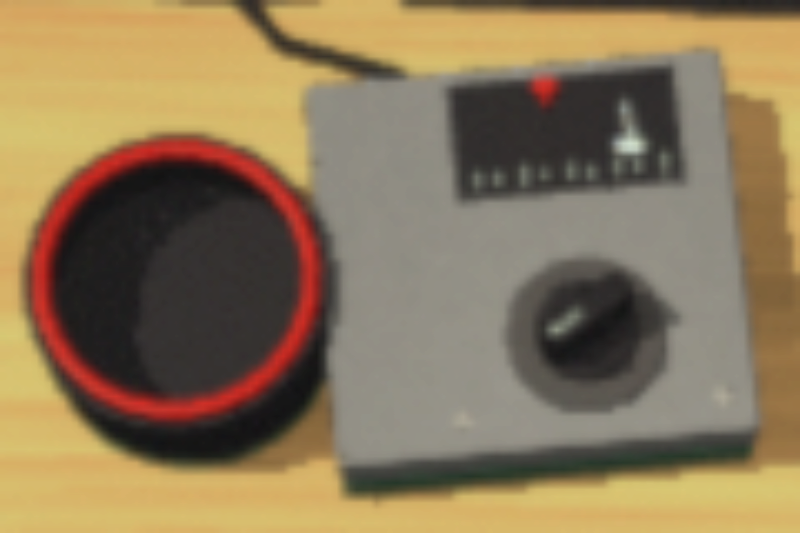

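Yaw is about +6.3° and the bowl is at (0.647, 0.096). The bowl-to-housing offset comes out at about 150 mm, as specified. The lid handle is at (0.4005, 0.338). Now I'll pick the first blank, using a guarded descent.

```bash
cat >> h.py <<'E'
BOWL=np.array([.647,.0957]); YAW=np.deg2rad(6.3)
def down(phi,pos):
    """tool-down quaternion closing along phi (mod pi), last joint kept near mid range"""
    best=None
    for p in(phi,phi+np.pi):
        y=np.array([np.cos(p),np.sin(p),0]);z=np.array([0,0,-1.]);q=R.from_matrix(np.c_[np.cross(y,z),y,z]).as_quat()
        j=r.inverse_kinematics(pos,q)
        if j is not None and(best is None or abs(j[5])<best[0]):best=(abs(j[5]),q)
    return best[1]
def go(x,y,z,phi): r.move_to([x,y,z],down(phi,[x,y,z]))
def fz(): return r.current_contact_force()[2]
def dz(z,vel=.15):
    p=list(r.current_tool_pos());p[2]=z;r.move_linear(p,vel=vel)
def touch(zmin,step=.001,F=4):
    f0=fz();z=r.current_tool_pos()[2]
    while z>zmin:
        z-=step;dz(z,.02)
        if fz()-f0>F:return z,True
    return z,False
def spots(im):
    """blank centres on the bench in the top view: dark spot ringed by brass"""
    hsv=cv2.cvtColor(im["pixels"],cv2.COLOR_RGB2HSV)
    br=((hsv[...,0]>15)&(hsv[...,0]<35)&(hsv[...,1]>140)&(hsv[...,2]>60)).astype(np.uint8)
    out=[]
    cs,hi=cv2.findContours(br,cv2.RETR_CCOMP,cv2.CHAIN_APPROX_NONE)
    for c,h in zip(cs,hi[0]):
        if h[3]>=0 and 15<cv2.contourArea(c)<90:
            m=np.zeros(br.shape,np.uint8);cv2.drawContours(m,[c],-1,1,-1)
            if (hsv[...,2][m>0]<90).mean()>.4:
                u,v=c[:,0].mean(0);out.append((u,v,*plane(im,(u,v),.005)[:2]-[.001,0]))
    return np.array(out)
E
python3 - <<'E'
from h import *
r.set_gripper(.60,30)
x,y=.4190,.1502
go(x,y,.12,0.)
print(spots(optics.get_image("top")).round(4).tolist())
dz(.045); print(r.current_tool_pos(),r.current_opening(),fz())
print(touch(.012),fz(),r.current_tool_pos(),r.current_t())
w=optics.get_image("wrist");cv2.imwrite("pics/w1.png",w["pixels"][:,:,::-1])
t=optics.get_image("top");cv2.imwrite("pics/top1.png",t["pixels"][:,:,::-1])
E
```

```text
[[305.8261, 224.1739, 0.4255, -0.0206], [423.0, 189.0, 0.5363, -0.3572], [116.6765, 161.5, 0.5967, 0.5367], [109.3509, 166.7544, 0.5804, 0.5566], [101.9661, 162.7458, 0.5919, 0.5793]]
[0.41937151 0.15124564 0.04548505] 0.6059619259193776 0.6233671800062717
(np.float64(0.011485049428068717), False) 0.8265705192675497 [0.4186854  0.15114152 0.01144399] 11.3333
```

View pics/w1.png

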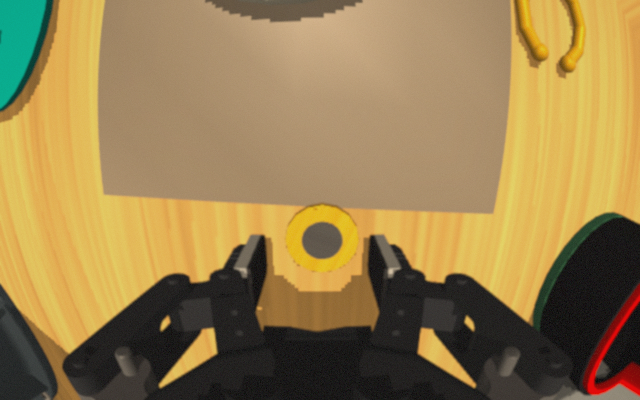

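View pics/top1.png

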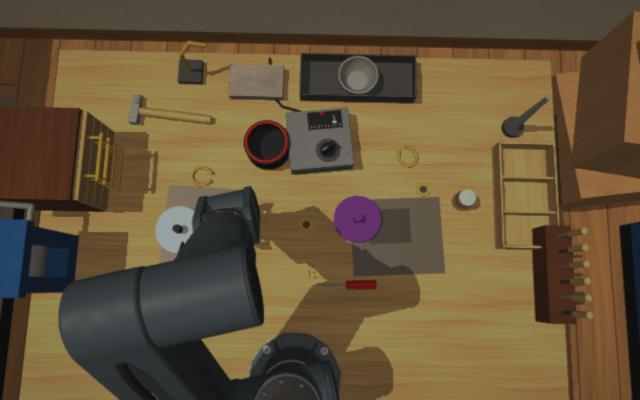

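The wrist view shows the blank at (322,239), centred laterally between the open pads. The tips have not touched the bench yet. I'll locate the blank with the wrist camera.

```bash
cat >> h.py <<'E'
def wcap():
    p,q=np.array(r.current_tool_pos()),r.current_ee_rot();im=optics.get_image("wrist")
    T=np.eye(4);T[:3,:3]=R.from_quat(q).as_matrix();T[:3,3]=p;im["T"]=T@im["mount"];return im
def wray(im,u,v):
    a=np.array([(u-im["cx"])/im["fx"],(v-im["cy"])/im["fy"]]);th=np.linalg.norm(a)
    d=np.r_[a/th*np.sin(th),np.cos(th)];return im["T"][:3,3],im["T"][:3,:3]@d
def wplane(im,uv,z):
    o,d=wray(im,*uv);return o+d*(z-o[2])/d[2]
E
python3 - <<'E'
from h import *
w=wcap();print(w["T"][:3,3],wplane(w,(322,239),.005),[wplane(w,p,.005) for p in((287,238),(357,238),(322,204),(322,272))])
print(touch(-.004,F=4),fz(),r.current_tool_pos(),r.current_opening())
E
```

```text
[0.4178533  0.21950178 0.15718163] [0.42066749 0.15166054 0.005     ] [array([0.40187145, 0.15218351, 0.005     ]), array([0.43953397, 0.15209673, 0.005     ]), array([0.42056743, 0.17136939, 0.005     ]), array([0.42079379, 0.13116988, 0.005     ])]
(np.float64(-0.004516752595200505), False) -0.8809483598095206 [ 0.41801101  0.15104359 -0.00457725] 0.6019467260284829
```

```bash
python3 - <<'E'
from h import *
w=wcap();s=optics.get_image("side")
print(r.current_contact_force(),r.current_effort())
a=w["pixels"][150:400,120:520];b=cv2.resize(s["pixels"][110:220,220:396],(400,250))
cv2.imwrite("pics/w2.png",np.vstack([a,b])[:,:,::-1])
E
```

```text
[-0.35760833 -0.39106326  0.33974508] [-1.25611577e-04 -4.75516605e+01 -1.34039792e+01 -2.08451274e-05
 -4.85464825e-04 -5.19025480e-05]
```

View pics/w2.png

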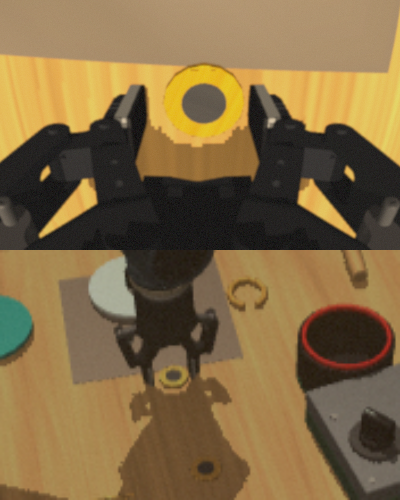

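```bash
python3 - <<'E'
from h import *
w=wcap();M=w["mount"]
for u,v in((262,236),(372,236),(246,270)):
    a=np.array([(u-w["cx"])/w["fx"],(v-w["cy"])/w["fy"]]);th=np.linalg.norm(a);d=M[:3,:3]@np.r_[a/th*np.sin(th),np.cos(th)];o=M[:3,3]
    for x in(0,.011): print((u,v),x,(o+d*(x-o[0])/d[0]).round(4))
p=np.array(r.current_tool_pos());print(p,fz())
C=cloud(optics.get_image("side"))
m=(np.hypot(C[...,0]-p[0],C[...,1]-p[1])<.06)&(C[...,2]>.012)&(C[...,2]<.2)
P=C[m];k=np.argsort(P[:,2])[:25:5];print(P[k].round(4))
print(touch(-.010,F=3),fz(),r.current_tool_pos())
E
```

```text
(262, 236) 0 [ 0.     -0.0314  0.0111]
(262, 236) 0.011 [ 0.011  -0.0265 -0.0141]
(372, 236) 0 [0.     0.0298 0.011 ]
(372, 236) 0.011 [ 0.011   0.0249 -0.0142]
(246, 270) 0 [ 0.     -0.0323 -0.0273]
(246, 270) 0.011 [ 0.011  -0.0273 -0.0464]
[ 0.41808791  0.15103021 -0.0045129 ] 0.16177933856252458
[[0.3871 0.1395 0.0121]
 [0.3787 0.1437 0.0147]
 [0.4398 0.1466 0.0172]
 [0.3761 0.1442 0.0193]
 [0.4401 0.147  0.0211]]
(np.float64(-0.006503624460033252), True) 12.931809802093564 [ 0.41812904  0.15107687 -0.00596186]
```

```bash
python3 - <<'E'
from h import *
q=r.current_ee_rot()
dz(.006,.05)
r.move_linear([.4195,.1512,.006],vel=.05)
r.set_gripper(.53); print(r.current_opening(),r.current_finger_force(),fz(),r.current_tool_pos())
print(touch(-.008,.0007,3),fz(),r.current_tool_pos())
w=wcap();cv2.imwrite("pics/w3.png",w["pixels"][150:400,120:520,::-1])
E
```

```text
0.5293594773004269 0.0 1.0587348672125116 [0.41944347 0.15120612 0.00591389]
(np.float64(-0.005286114625925409), True) 8.542318768267117 [ 0.41913913  0.15107477 -0.00492633]
```

View pics/w3.png

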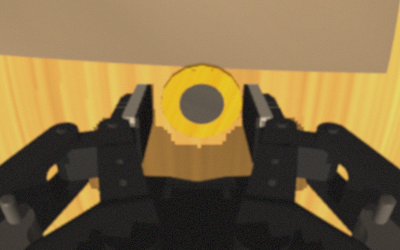

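Contact was at TCP z of about -0.005 with the opening at 0.53, and the blank is centred between the pads. I'll raise 2 mm, grip, lift and drop it in the bowl.

```bash
cat >> h.py <<'E'
def grab(z=-.0028,F=40):
    dz(z,.03);r.set_gripper(.2,F);print("grip",round(r.current_opening(),3),r.current_finger_force(),"z",r.current_tool_pos()[2],"fz",fz())
    dz(.13,.2);print("lift",round(r.current_opening(),3),r.current_finger_force())
    return .38<r.current_opening()<.56
def drop(dx,dy,phi):
    x,y=BOWL+[dx,dy]
    go(x,y,.14,phi);print("over bowl",round(r.current_opening(),3))
    if r.current_opening()<.38:return False
    dz(.060,.15);print("in bowl",round(r.current_opening(),3),fz());r.set_gripper(.58);r.sleep(.2);dz(.16,.25);return True
E
python3 - <<'E'
from h import *
if grab(): print(drop(-.02,.015,0.),r.current_t())
t=optics.get_image("top");print(spots(t).round(4).tolist())
cv2.imwrite("pics/top2.png",t["pixels"][:,:,::-1])
E
```

```text
grip 0.434 38.80999803543091 z -0.002423370274228457 fz 10.218548794563834
lift 0.433 40.0838577747345
over bowl 0.437
in bowl 0.431 -4.497362777712724
True 25.0
[[305.875, 224.0833, 0.4258, -0.0207], [422.9583, 189.0, 0.5363, -0.3571], [109.2931, 167.0, 0.5797, 0.5567], [102.1017, 162.2542, 0.5934, 0.579]]
```

```bash
cat >> h.py <<'E'
def refine(phi):
    """disc under the gripper: dark spot seen by the wrist camera"""
    w=wcap();hsv=cv2.cvtColor(w["pixels"],cv2.COLOR_RGB2HSV)
    br=((hsv[...,0]>15)&(hsv[...,0]<35)&(hsv[...,1]>185)&(hsv[...,2]>60)).astype(np.uint8)
    cs,hi=cv2.findContours(br,cv2.RETR_CCOMP,cv2.CHAIN_APPROX_NONE);out=[]
    p=np.array(r.current_tool_pos())
    for c,h in zip(cs,hi[0]):
        if h[3]>=0 and cv2.contourArea(c)>60:
            P=np.array([wplane(w,u,.005) for u in c[:,0]]).astype(np.float32)
            (cx,cy),rad=cv2.minEnclosingCircle(P[:,:2]);
            if .008<rad<.015: out.append((cx,cy,rad))
    out.sort(key=lambda o:np.hypot(o[0]-p[0],o[1]-p[1]));print("wrist",np.round(out,4).tolist());return out
def pick(x,y,phi):
    go(x,y,.13,phi);o=refine(phi)
    if o and np.hypot(o[0][0]-x,o[0][1]-y)<.03: x,y=o[0][:2]
    r.move_linear([x,y,.03],vel=.2);r.set_gripper(.56,40);return grab(-.0015)
E
python3 - <<'E'
from h import *
if pick(.426,-.020,0.): print(drop(.02,.012,0.),r.current_t())
t=optics.get_image("top");print(spots(t).round(4).tolist())
cv2.imwrite("pics/top2.png",t["pixels"][:,:,::-1])
E
```

```text
Traceback (most recent call last):
  File "h.py", line 82, in pick
    go(x,y,.13,phi);o=refine(phi)
                      ~~~~~~^^^^^
  File "h.py", line 78, in refine
    (cx,cy),rad=cv2.minEnclosingCircle(P[:,:2]);
                ~~~~~~~~~~~~~~~~~~~~~~^^^^^^^^^
cv2.error: OpenCV(4.12.0) /io/opencv/modules/imgproc/src/shapedescr.cpp:201: error: (-215:Assertion failed) count >= 0 && (depth == CV_32F || depth == CV_32S) in function 'minEnclosingCircle'
```

View pics/top2.png

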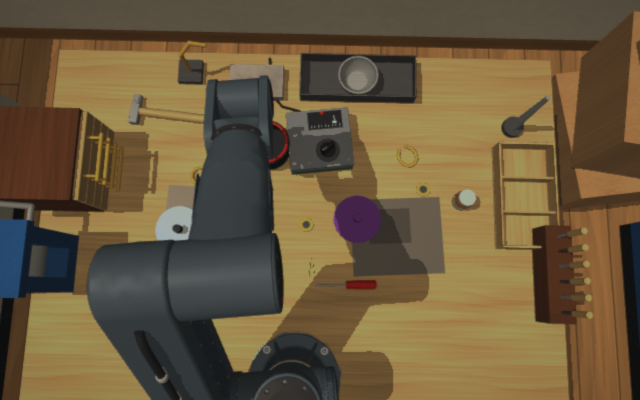

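That image was saved after drop 1. It shows blanks left at (307,225) and (423,190) and none hidden at lower left so far. I'll fix the array bug and continue.

```bash
sed -i 's/minEnclosingCircle(P\[:,:2\])/minEnclosingCircle(np.ascontiguousarray(P[:,:2]))/' h.py
python3 - <<'E'
from h import *
if pick(.426,-.020,0.): print(drop(.02,.012,0.),r.current_t())
t=optics.get_image("top");print(spots(t).round(4).tolist())
cv2.imwrite("pics/top3.png",t["pixels"][:,:,::-1])
E
```

```text
wrist [[0.4263, -0.0201, 0.0124]]
grip 0.425 38.861753940582275 z -0.0009798473504257256 fz 10.207065106626084
lift 0.425 39.9848610162735
over bowl 0.423
in bowl 0.426 -0.5579751694166427
True 32.3
[[423.0, 189.0, 0.5363, -0.3572], [109.2542, 166.7458, 0.5805, 0.5569], [102.0167, 163.0, 0.5912, 0.579]]
```

```bash
python3 - <<'E'
from h import *
if pick(.5368,-.3565,0.): print(drop(0,-.018,0.),r.current_t())
go(.45,.1,.3,0.)
for n in("top","side"):
    t=optics.get_image(n);np.savez(n+"4.npz",**t)
    if n=="top":print(spots(t).round(4).tolist())
    cv2.imwrite(f"pics/{n}4.png",t["pixels"][:,:,::-1])
E
```

```text
wrist [[0.5369, -0.3568, 0.0123]]
grip 0.429 39.36238646507263 z -0.0007934898361433226 fz 4.631461898936105
lift 0.423 40.00910460948944
over bowl 0.424
in bowl 0.425 -0.07383303131785504
True 40.6667
[[274.6957, 147.1739, 0.6511, 0.0772], [115.9444, 168.5, 0.5757, 0.537], [116.8636, 159.5, 0.6027, 0.5367], [109.2931, 166.5, 0.5812, 0.5569], [101.9298, 163.2456, 0.5904, 0.5792]]
```

View pics/side4.png

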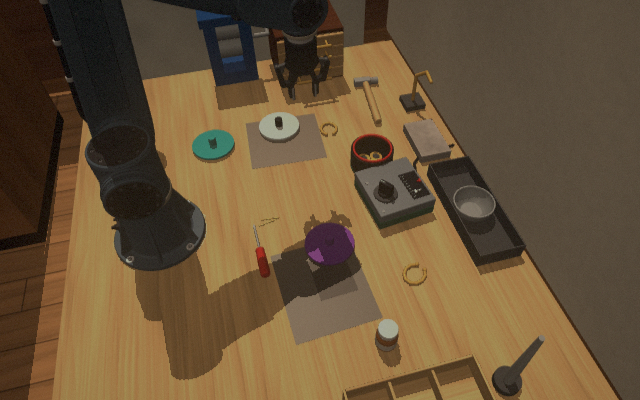

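View pics/top4.png

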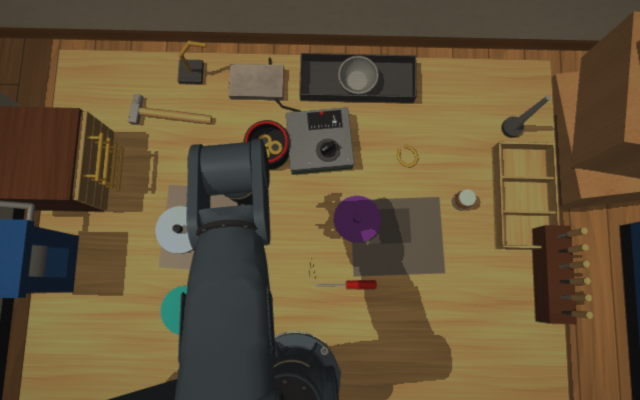

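All three blanks lie in the bowl (top view around (270,145)). Neither view shows any more on the bench. Next is the lid: I'll refine its position with the wrist camera, then grip it.

```bash
cat >> h.py <<'E'
def lidfind(zf):
    w=wcap();hsv=cv2.cvtColor(w["pixels"],cv2.COLOR_RGB2HSV)
    m=((hsv[...,1]<60)&(hsv[...,2]>120)).astype(np.uint8)
    cs,_=cv2.findContours(m,cv2.RETR_EXTERNAL,cv2.CHAIN_APPROX_NONE);c=max(cs,key=cv2.contourArea)
    (h)=cv2.convexHull(c)[:,0]
    P=np.array([wplane(w,u,zf)[:2] for u in h]);A=np.c_[2*P,np.ones(len(P))];q=np.linalg.lstsq(A,(P**2).sum(1),rcond=None)[0]
    rad=np.sqrt(q[2]+q[:2]@q[:2]);print("lid",q[:2].round(4),"r",rad.round(4),"res",np.abs(np.linalg.norm(P-q[:2],axis=1)-rad).max().round(4));return w,q[:2],rad
E
python3 - <<'E'
from h import *
r.set_gripper(.6,60)
go(.4006,.338,.16,0.);w,a,_=lidfind(.016)
cv2.imwrite("pics/w5.png",w["pixels"][:,:,::-1])
go(.3706,.318,.20,0.);w,b,_=lidfind(.016)
E
```

```text
lid [0.4024 0.3406] r 0.0673 res 0.0006
lid [0.4023 0.3402] r 0.0675 res 0.0007
```

View pics/w5.png

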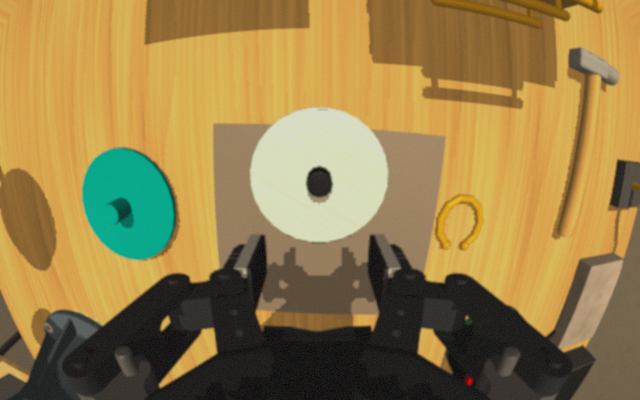

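The wrist view shows the aluminium lid at (318,175), with the turquoise one off to the left. Two positions agree on (0.4024, 0.3404), r 67.4 mm. I'll check the bowl the same way, then fetch the lid.

```bash
python3 - <<'E'
from h import *
def bowl():
    w=wcap();hsv=cv2.cvtColor(w["pixels"],cv2.COLOR_RGB2HSV)
    m=(((hsv[...,0]<6)|(hsv[...,0]>174))&(hsv[...,1]>150)&(hsv[...,2]>60)).astype(np.uint8)
    m[310:]=0
    cs,_=cv2.findContours(m,cv2.RETR_EXTERNAL,cv2.CHAIN_APPROX_NONE);c=cv2.convexHull(max(cs,key=cv2.contourArea))[:,0]
    for z in(.070,.075):
        P=np.array([wplane(w,u,z)[:2] for u in c]);A=np.c_[2*P,np.ones(len(P))];q=np.linalg.lstsq(A,(P**2).sum(1),rcond=None)[0]
        rad=np.sqrt(q[2]+q[:2]@q[:2]);print("bowl",z,q[:2].round(4),rad.round(4),np.abs(np.linalg.norm(P-q[:2],axis=1)-rad).max().round(4))
    return w
go(.6,.06,.25,0.);w=bowl();cv2.imwrite("pics/bowl.png",w["pixels"][:,:,::-1]);np.savez("wb.npz",**w)
go(.4024,.3404,.12,0.);r.set_gripper(.5,60)
dz(.031,.15);print(fz());r.set_gripper(.05,60);print(r.current_opening(),r.current_finger_force(),fz(),r.current_tool_pos())
dz(.15,.2);print(r.current_opening(),fz(),r.current_t())
E
```

```text
bowl 0.07 [0.6495 0.0958] 0.062 0.0003
bowl 0.075 [0.6487 0.0964] 0.061 0.0003
-0.7562102489167047
0.2424911849479459 58.420488238334656 7.655259726055463 [0.40344389 0.34041721 0.03229062]
0.23783943997075913 -2.0992324159980225 48.275
```

```bash
python3 - <<'E'
from h import *
q=r.current_ee_rot();print(r.current_opening(),r.current_finger_force())
r.move_to([.6488,.0964,.150],q);print(r.current_opening())
dz(.112,.1);f0=fz()
print(touch(.085,.001,3),fz()-f0,r.current_tool_pos(),r.current_opening())
E
```

```text
0.23783943997075913 58.822113275527954
0.23971733281283716
(np.float64(0.10007512994975847), True) 5.093011565729717 [0.64822185 0.09782315 0.10032699] 0.23816842393560939
```

```bash
python3 - <<'E'
from h import *
z=.1000;L=[]
while z>.090:
    z-=.0006;dz(z,.02);f=fz()+2;p=r.current_tool_pos()[2];L.append((round(p,4),round(f,1)))
    if f>28: break
print(L,r.current_opening())
w=wcap();cv2.imwrite("pics/w6.png",w["pixels"][:,:,::-1])
C=cloud(optics.get_image("top"));m=(np.hypot(C[...,0]-.6488,C[...,1]-.0964)<.06)&(abs(C[...,2]-.08)<.015);print(np.median(C[m][:,2]),m.sum())
E
```

```text
[(np.float64(0.0995), np.float64(6.5)), (np.float64(0.0987), np.float64(6.5)), (np.float64(0.0981), np.float64(5.7)), (np.float64(0.0975), np.float64(4.3)), (np.float64(0.0969), np.float64(4.7)), (np.float64(0.0964), np.float64(6.4)), (np.float64(0.0964), np.float64(11.6)), (np.float64(0.0963), np.float64(15.5)), (np.float64(0.0962), np.float64(20.1)), (np.float64(0.0962), np.float64(26.0)), (np.float64(0.0962), np.float64(30.8))] 0.23978467525039607
0.07661619636817296 150
```

```bash
python3 - <<'E'
from h import *
dz(r.current_tool_pos()[2]+.0005,.02);r.set_gripper(.5,60);dz(.17,.2)
go(.60,.05,.25,0.)
w,c,_=lidfind(.078)
# near rim heights across flange from side & top; red remaining near the bowl
for n in("side","top"):
    im=optics.get_image(n);C=cloud(im);hsv=cv2.cvtColor(im["pixels"],cv2.COLOR_RGB2HSV)
    d=np.hypot(C[...,0]-.648,C[...,1]-.0965)
    m=(d<.062)&(d>.02)&(abs(C[...,2]-.08)<.012);P=C[m]
    if len(P)>20:
        k=np.linalg.lstsq(np.c_[P[:,:2]-[.648,.0965],np.ones(len(P))],P[:,2],rcond=None)[0];print(n,len(P),"plane",k.round(4))
    red=((hsv[...,0]<6)|(hsv[...,0]>174))&(hsv[...,1]>150)&(hsv[...,2]>60)&(d<.09);print("red px",red.sum())
    if n=="side":a=cv2.resize(im["pixels"][110:220,330:450],(436,400))
cv2.imwrite("pics/lid7.png",np.hstack([a,w["pixels"][:,150:510]])[:,:,::-1]);print(r.current_t())
E
```

```text
lid [0.6594 0.0383] r 0.1148 res 0.0434
side 798 plane [-0.0057  0.0015  0.0778]
red px 0
red px 0
57.7833
```

View pics/lid7.png

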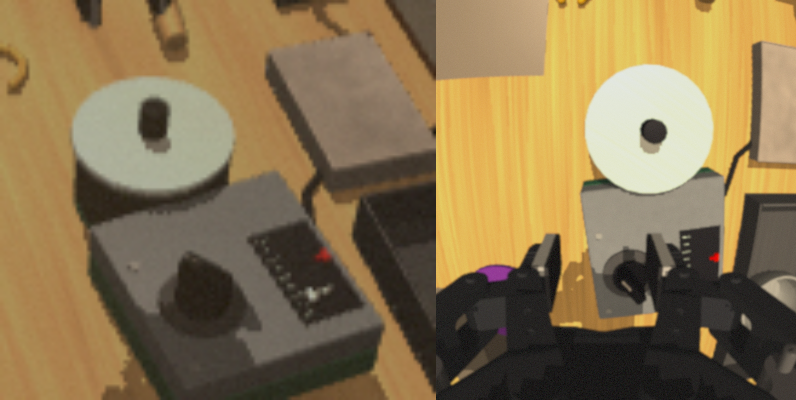

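The last pair shows the lid centred on the bowl with no red visible. Its flange top fits a level plane at 77.8 mm (home is 78, proud would be 83), so it is home. Now I'll measure the knob, pointer and mark from the wrist camera at two places.

```bash
cat >> h.py <<'E'
YA=np.array([-np.sin(YAW),np.cos(YAW)]);XA=np.array([np.cos(YAW),np.sin(YAW)]);ORG=BOWL+[.0018,.0007]-.08*YA
def wcloud(w):
    v,u=np.mgrid[:400,:640];a=np.stack([(u-w["cx"])/w["fx"],(v-w["cy"])/w["fy"]],-1);th=np.linalg.norm(a,axis=-1)+1e-9
    P=np.dstack([a*(np.tan(th)/th)[...,None],np.ones_like(th)])*w["depth"][...,None]
    return P@w["T"][:3,:3].T+w["T"][:3,3]
def tf(P): return np.stack([(P[...,:2]-ORG)@XA,(P[...,:2]-ORG)@YA],-1)
def scale(w):
    """pointer and mark in tumbler frame (mm)"""
    im=w["pixels"];hsv=cv2.cvtColor(im,cv2.COLOR_RGB2HSV).astype(int)
    v,u=np.mgrid[:400,:640];a=np.stack([(u-w["cx"])/w["fx"],(v-w["cy"])/w["fy"]],-1);th=np.linalg.norm(a,axis=-1)+1e-9
    D=np.dstack([a*(np.sin(th)/th)[...,None],np.cos(th)])@w["T"][:3,:3].T;o=w["T"][:3,3]
    P=o+D*((.066-o[2])/D[...,2])[...,None];t=tf(P)*1000
    roi=(abs(t[...,0])<85)&(t[...,1]<15)&(t[...,1]>-155)&(D[...,2]<-.3)
    red=roi&((hsv[...,0]<8)|(hsv[...,0]>172))&(hsv[...,1]>140)&(hsv[...,2]>60)
    wh=roi&(hsv[...,1]<70)&(hsv[...,2]>150)
    return red,wh,t
E
python3 - <<'E'
from h import *
for k,(x,y,z) in enumerate([(.64,-.15,.22),(.61,-.14,.20)]):
    go(x,y,z,0.);w=wcap();np.savez(f"wk{k}.npz",**w);C=wcloud(w)
    d=np.hypot(C[...,0]-.631,C[...,1]+.077)
    m=(d<.03)&(C[...,2]>.09)&(C[...,2]<.112);P=C[m]
    rc=cv2.minAreaRect((P[:,:2]*1000).astype(np.float32));print("bar",rc,len(P),P[:,2].max(),np.percentile(P[:,2],80),P.mean(0))
    red,wh,t=scale(w)
    for n,mm in(("red",red),("white",wh)):
        for b in blobs(mm,5):
            u,v,ww,h=b[2];s=np.zeros_like(mm);s[v:v+h,u:u+ww]=1;q=t[mm&s];print(n,b[0],b[1],q.min(0).round(1),q.max(0).round(1),q.mean(0).round(1),np.median(C[mm&s][:,2]).round(4))
im=w["pixels"]; cv2.imwrite("pics/wk.png",cv2.resize(im[60:300,200:520],(800,600))[:,:,::-1])
E
```

```text
bar ((631.443603515625, -77.07951354980469), (14.51527214050293, 41.983272552490234), 37.75651168823242) 789 0.10656528707045132 0.10473841808174361 [ 0.63145559 -0.07700203  0.10395103]
red [417.4, 89.3] 115 [ 64.2 -88.5] [ 77.3 -76.3] [ 72.  -82.6] 0.0648
white [334.6, 78.0] 18433 [ -81.7 -155. ] [82.9 15. ] [ -7.3 -65.3] 0.0604
white [377.2, 58.9] 28 [ 30.  -51.8] [ 39.1 -49.4] [ 34.3 -50.5] 0.0618
white [378.4, 68.8] 15 [ 32.  -61.7] [ 37.  -59.5] [ 34.4 -60.4] 0.0618
white [379.8, 78.5] 27 [ 30.  -71.5] [ 39.9 -68.7] [ 34.8 -70.1] 0.0613
white [299.1, 94.9] 75 [-49.4 -86.4] [-39.1 -71.5] [-44.2 -78.9] 0.1046
white [381.0, 88.5] 10 [ 32.9 -80.6] [ 36.9 -79.4] [ 34.9 -80. ] 0.0618
white [382.3, 98.2] 22 [ 30.9 -90.6] [ 39.  -88.4] [ 35.2 -89.6] 0.0616
white [383.3, 108.3] 12 [  33.  -100.3] [ 38.1 -98.3] [ 35.4 -99.6] 0.0618
white [384.2, 118.4] 20 [  31.1 -110.3] [  39.2 -108.2] [  35.3 -109.4] 0.0617
white [397.9, 124.6] 159 [  40.4 -122.8] [  63.5 -110.5] [  48.8 -116.6] 0.0669
white [384.0, 128.6] 11 [  32.3 -120.9] [  36.4 -118.7] [  34.3 -119.5] 0.0621
white [386.0, 138.3] 2
[... 514 characters left out ...]
[ 34.1 -60.1] 0.0615
white [415.8, 90.0] 30 [ 29.4 -71.1] [ 39.3 -68.9] [ 34.2 -70. ] 0.0616
white [338.0, 107.6] 87 [-45.2 -89.3] [-33.8 -73. ] [-39.5 -81.2] 0.1048
white [417.1, 100.4] 11 [ 32.4 -80.4] [ 36.5 -78.5] [ 34.5 -79.7] 0.0617
white [417.4, 111.0] 25 [ 29.7 -90.7] [ 38.6 -88.5] [ 34.  -89.6] 0.0617
white [418.5, 121.5] 12 [  31.9 -100.1] [ 36.9 -98.9] [ 34.4 -99.5] 0.0616
white [418.7, 131.9] 22 [  30.2 -110.3] [  38.3 -108.3] [  34.  -109.2] 0.0614
white [433.4, 138.4] 162 [  40.1 -122.6] [  63. -110.] [  48.6 -116.4] 0.0671
white [419.7, 142.5] 11 [  31.7 -120. ] [  36.7 -118.7] [  34.4 -119.4] 0.062
white [419.8, 152.8] 23 [  30.2 -130.4] [  38.3 -128.1] [  34.  -129.2] 0.0617
```

View pics/wk.png

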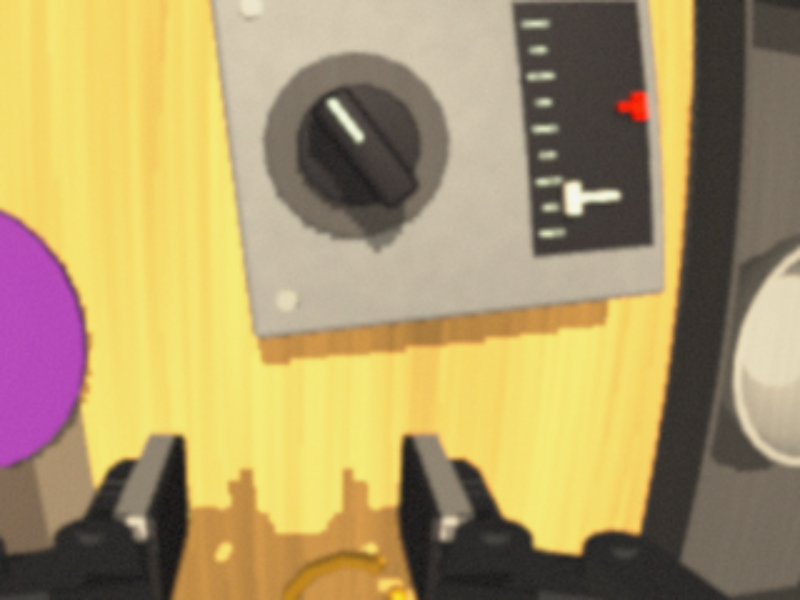

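The knob bar is at (0.6314, -0.0771), closing direction about 38°, with its top at 104.8 mm. The pointer is at tumbler y of about -116.5 and the mark at -82.6, so it needs roughly 34 mm, or 4.2 rad clockwise. I'll turn most of the way, then measure again.

```bash
cat >> h.py <<'E'
KN=np.array([.6314,-.0771])
def meas(hover=(.61,-.14,.20)):
    go(*hover,0.);w=wcap();red,wh,t=scale(w)
    rl=t[red&(t[...,0]<68.5)];p=t[wh&(t[...,0]>41)&(t[...,0]<64.5)&(t[...,1]<-20)&(t[...,1]>-150)]
    tip=p[p[:,0]>53];print("mark",rl[:,1].mean().round(2),t[red][:,1].mean().round(2),"tip",tip[:,1].mean().round(2),"ptr",p[:,1].mean().round(2),len(tip),len(rl))
    C=wcloud(w);d=np.hypot(C[...,0]-KN[0],C[...,1]-KN[1]);P=C[(d<.03)&(C[...,2]>.09)&(C[...,2]<.112)]
    (c,(a,b),g)=cv2.minAreaRect((P[:,:2]*1000).astype(np.float32));phi=g if a<b else g+90;print("bar phi",phi,c,(a,b))
    return rl[:,1].mean()-tip[:,1].mean(),np.deg2rad(phi)
def knobgrip(phi,turn):
    """grip bar with the last joint placed so that `turn` rad clockwise fits its range"""
    p=[*KN,.16];j=np.array(r.inverse_kinematics(p,down(phi,p)))
    c=[j[5]+k*np.pi for k in range(-3,4)];c=[v for v in c if abs(v)<2.75 and abs(v+SG*turn)<2.75]
    j[5]=min(c,key=lambda v:abs(v+SG*turn/2));print("j6",j[5],"->",j[5]+SG*turn)
    r.set_gripper(.42,40);r.set_joints(j);dz(.100,.1);print("fz",fz());r.set_gripper(.05,40);print("grip",r.current_opening(),fz())
SG=1
def turncw(a,step=.3):
    q0=R.from_quat(r.current_ee_rot());p=list(r.current_tool_pos());n=int(np.ceil(abs(a)/step));f=0
    for i in range(1,n+1):
        r.move_to(p,(R.from_rotvec([0,0,-a*i/n])*q0).as_quat());f=max(f,np.abs(r.current_contact_force()).max())
    print("turned",a,"open",round(r.current_opening(),3),"fmax",f,"Tz",r.current_torque()[2],"j6",r.current_q()[5])
def let(): r.set_gripper(.42);dz(.16,.15)
E
python3 - <<'E'
from h import *
e,phi=meas();print(e,e/8)
p=[*KN,.2]
a,b=[r.inverse_kinematics(p,down(x,p))[5] for x in(phi,phi-.1)];print("dj6 for cw .1:",b-a)
import h
if b<a and abs(b-a)<1:h.SG=-1
knobgrip(phi,4.3)
turncw(.9);let();print(r.current_t());e,phi=meas();print(e,e/8)
E
```

```text
mark -82.65 -82.74 tip -75.2 ptr -78.34 403 24
bar phi 38.1535758972168 (631.2896118164062, -77.02867126464844) (14.922632217407227, 41.53541564941406)
-7.4500412593312575 -0.9312551574164072
dj6 for cw .1: 0.10000000000000009Traceback (most recent call last):
  File "<stdin>", line 7, in <module>
  File "h.py", line 120, in knobgrip
    j[5]=min(c,key=lambda v:abs(v+SG*turn/2));print("j6",j[5],"->",j[5]+SG*turn)
         ~~~^^^^^^^^^^^^^^^^^^^^^^^^^^^^^^^^^
ValueError: min() iterable argument is empty
```

```bash
python3 - <<'E'
s=open('h.py').read()
s=s.replace('''    rl=t[red&(t[...,0]<68.5)];p=''','''    n,l,st,_=cv2.connectedComponentsWithStats(wh.astype(np.uint8))
    k=[i for i in range(1,n) if 80<st[i,4]<280 and 38<t[l==i][:,0].min() and t[l==i][:,0].max()<67];wh=np.isin(l,k);print("ptr blobs",len(k))
    rl=t[red&(t[...,0]<68.5)];p=''')
open('h.py','w').write(s)
E
python3 - <<'E'
from h import *
e,phi=meas();print(e,e/8)
if 25<e<40:
    knobgrip(phi,2.1);turncw(2.1);let();print(r.current_t());e,phi=meas();print(e,e/8)
E
```

```text
ptr blobs 1
mark -82.63 -82.77 tip -116.54 ptr -116.68 44 25
bar phi 38.614105224609375 (631.289306640625, -77.23503112792969) (14.860455513000488, 42.05642318725586)
33.91390458168382 4.239238072710478
j6 -0.8686194699974861 -> 1.231380530002514
fz 0.300101148438242
grip 0.114653007311041 4.580580170086041
turned 2.1 open 0.054 fmax 6.775322554744715 Tz -0.013247049123695688 j6 1.2306854615339342
65.3917
ptr blobs 1
mark -82.75 -82.7 tip -114.95 ptr -115.05 45 25
bar phi 27.611337661743164 (631.1062622070312, -76.941650390625) (14.716338157653809, 41.80060958862305)
32.1939826276636 4.02424782845795
```

The grip held at first (0.115) but slipped off the bar after about 0.2 rad. I'll grip 9 mm deeper and harder, watching the opening at each step.

```bash
python3 - <<'E'
s=open('h.py').read()
s=s.replace('r.set_joints(j);dz(.100,.1);print("fz",fz());r.set_gripper(.05,40)','r.set_joints(j);dz(.100,.1);print("touch",touch(.0905,.001,3));r.set_gripper(.05,80)')
s=s.replace('f=max(f,np.abs(r.current_contact_force()).max())','f=max(f,np.abs(r.current_contact_force()).max());print(round(r.current_opening(),3),r.current_torque()[2].round(2),r.current_tool_pos().round(4)[2])\n        if r.current_opening()<.09: print("SLIP",i);break')
open('h.py','w').write(s)
E
python3 - <<'E'
from h import *
p=np.deg2rad(27.6);knobgrip(p,2.0);turncw(2.0,.25);let();print(r.current_t());e,phi=meas();print(e,e/8)
E
```

```text
j6 -0.676387069666943 -> 1.323612930333057
touch (np.float64(0.08957512024524796), False)
grip 0.12963336982573034 3.1616217971360645
0.136 -0.05 0.09
0.139 0.01 0.09
0.133 -0.01 0.0899
0.135 -0.07 0.0899
0.132 -0.06 0.0899
0.132 -0.06 0.0899
0.136 -0.07 0.0899
0.136 -0.03 0.0899
turned 2.0 open 0.136 fmax 5.340564986179946 Tz -0.02815344339764198 j6 1.3196352315821605
75.0833
ptr blobs 1
mark -82.68 -82.76 tip -99.0 ptr -99.21 42 24
bar phi 93.96873140335083 (631.2311401367188, -77.11967468261719) (41.201873779296875, 14.522998809814453)
16.31585219310027 2.0394815241375337
```

```bash
python3 - <<'E'
from h import *
knobgrip(np.deg2rad(93.5),1.95);turncw(1.85,.25);let();print(r.current_t());e,phi=meas();print(e,e/8)
if .05<e/8<.5:
    knobgrip(phi,e/8);turncw(e/8,.08);let();print(r.current_t());print(meas());print(meas((.64,-.15,.22)))
E
```

```text
j6 -1.826559046731206 -> 0.1234409532687939
touch (np.float64(0.08951454686448905), False)
grip 0.13492534983522317 4.5700448785411165
0.141 -0.03 0.09
0.135 -0.08 0.09
0.131 -0.08 0.09
0.136 0.03 0.09
0.133 -0.07 0.09
0.138 -0.05 0.09
0.139 -0.06 0.09
0.135 -0.0 0.09
turned 1.85 open 0.135 fmax 6.9285432555246125 Tz -0.00036216931542112224 j6 0.015815806456217912
85.6333
ptr blobs 1
mark -82.48 -82.63 tip -84.24 ptr -84.19 46 21
bar phi 167.00436401367188 (631.167724609375, -77.10456085205078) (41.693233489990234, 14.640966415405273)
1.7617377211254421 0.22021721514068027
j6 0.03214044023557916 -> 0.2523576553762594
touch (np.float64(0.08961712205996314), False)
grip 0.13406943968018503 2.4504155809910264
0.137 -0.05 0.09
0.134 -0.04 0.09
0.14 -0.02 0.09
turned 0.22021721514068027 open 0.14 fmax 1.8249874887068156 Tz -0.020192670576163176 j6 0.25047450866380094
92.2833
ptr blobs 1
mark -82.51 -82.67 tip -82.36 ptr -82.35 46 21
bar phi 154.69000244140625 (631.2356567382812, -76.81356048583984) (42.000099182128906, 14.702749252319336)
(np.float64(-0.1432402007151552), np.float64(2.699849862520606))
ptr blobs 1
mark -82.9 -82.83 tip -82.38 ptr -82.38 42 21
bar phi 155.14716339111328 (631.2160034179688, -77.35821533203125) (41.92638397216797, 14.401161193847656)
(np.float64(-0.5204218638877904), np.float64(2.707828826304538))
```

Aligned to a few tenths of a millimetre. I'll average a few more viewpoints and run a numeric scene check (lid height, stray blanks) before handing in.

```bash
python3 - <<'E'
from h import *
E=[meas((.66+.01*i,-.150+.006*i,.2))[0] for i in range(-2,3)];print(np.round(E,2),np.mean(E))
for hv in((.45,-.2,.3),(.45,.15,.3)):
    go(*hv,0.)
    im=optics.get_image("top");print(spots(im).round(3).tolist())
    C=cloud(optics.get_image("side"));d=np.hypot(C[...,0]-.648,C[...,1]-.0965);m=(d<.062)&(d>.02)&(abs(C[...,2]-.08)<.012);print(m.sum(),np.median(C[m][:,2]))
    C=cloud(im);m=(np.hypot(C[...,0]-.505,C[...,1]+.475)<.05)&(C[...,2]>.06);print("jar top",m.sum(),C[m].mean(0) if m.any() else None)
print(r.current_t())
E
```

```text
ptr blobs 1
mark -82.84 -82.82 tip -82.44 ptr -82.48 44 24
bar phi 155.33147430419922 (631.1920776367188, -77.23699951171875) (41.93610382080078, 14.72226333618164)
ptr blobs 1
mark -82.87 -82.7 tip -82.3 ptr -82.4 47 25
bar phi 154.8835220336914 (631.4508666992188, -76.83529663085938) (41.860191345214844, 14.911785125732422)
ptr blobs 1
mark -82.81 -82.54 tip -82.47 ptr -82.37 51 24
bar phi 154.92989349365234 (631.5091552734375, -76.97858428955078) (41.236351013183594, 14.85482406616211)
ptr blobs 1
mark -82.69 -82.73 tip -82.4 ptr -82.44 48 23
bar phi 154.7430648803711 (631.504150390625, -76.86259460449219) (42.43991470336914, 15.054794311523438)
ptr blobs 1
mark -82.76 -82.71 tip -82.38 ptr -82.42 50 22
bar phi 155.16941833496094 (631.6883544921875, -76.88153076171875) (42.41437911987305, 14.737577438354492)
[-0.4  -0.58 -0.34 -0.29 -0.39] -0.3988450359063734
[[116.269, 164.5, 0.588, 0.537], [109.407, 166.746, 0.58, 0.556], [102.0, 163.0, 0.591, 0.579]]
591 0.07795740085705016
jar top 244 [ 0.50239934 -0.46161148  0.07371715]
[[116.562, 163.0, 0.592, 0.537], [109.368, 166.754, 0.58, 0.557], [101.932, 162.746, 0.592, 0.579]]
784 0.07785848033183485
jar top 244 [ 0.5024429  -0.46166916  0.07348943]
97.275
```

```bash
python3 - <<'E'
from h import *
knobgrip(np.deg2rad(154.95),.1);turncw(-.045,.05);let()
E=[meas((.66+.01*i,-.150+.006*i,.2))[0] for i in range(-1,3)];print(np.round(E,2),np.mean(E))
if abs(np.mean(E))<.4: go(.45,-.1,.3,0.);print(r.hand_in(),r.current_t())
E
```

```text
j6 0.24252878150807167 -> 0.34252878150807164
touch (np.float64(0.08957660990245093), False)
grip 0.13284233584756788 2.810091169033569
0.131 0.06 0.0899
turned -0.045 open 0.131 fmax 1.009806581290129 Tz 0.05789451508280177 j6 0.20018101654509052
ptr blobs 1
mark -82.77 -82.81 tip -82.6 ptr -82.74 46 20
bar phi 157.67642211914062 (631.386474609375, -76.97918701171875) (41.93184280395508, 15.063223838806152)
ptr blobs 0
mark -82.63 -82.72 tip nan ptr nan 0 21
bar phi 157.5698471069336 (631.3899536132812, -77.07279205322266) (41.91229248046875, 14.985064506530762)
ptr blobs 0
mark -82.58 -82.55 tip nan ptr nan 0 23
bar phi 157.52429962158203 (631.46337890625, -77.27151489257812) (41.662757873535156, 15.032210350036621)
ptr blobs 1
mark -82.72 -82.74 tip -82.65 ptr -82.64 50 22
bar phi 157.79591369628906 (631.5266723632812, -76.74773406982422) (42.304752349853516, 14.9214448928833)
[-0.17   nan   nan -0.07] nanh.py:114: RuntimeWarning: Mean of empty slice.
  tip=p[p[:,0]>53];print("mark",rl[:,1].mean().round(2),t[red][:,1].mean().round(2),"tip",tip[:,1].mean().round(2),"ptr",p[:,1].mean().round(2),len(tip),len(rl))
  ret = ret.dtype.type(ret / rcount)
h.py:117: RuntimeWarning: Mean of empty slice.
  return rl[:,1].mean()-tip[:,1].mean(),np.deg2rad(phi)
```

Now aligned to about 0.1 mm. In two views the pointer merged with a tick mark in the mask, which gave the NaNs. Handing in.

```bash
python3 - <<'E'
from h import *
go(.45,-.1,.3,0.);print(r.hand_in(),r.current_t())
E
```

```text
the job is handed in; nothing more can be done
the job is handed in; nothing more can be done
```

The job is handed in: all three blanks are in the bowl, the lid is pressed home with no red showing, and the pointer is within about 0.1 mm of the red mark. The arm never went near the cuffs, and the jar is still standing.

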